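Load chokes onto a coating-dip carrier

ROBOT

A 6-joint arm with a two-finger parallel gripper is mounted at the origin on the work surface. World frame = base frame: x ahead of the robot, y to its left, z up, the work surface at z = 0. Lengths are in m, angles in rad, forces in N, time in s.
With the tool pointing down it reaches from about 0.325 to 0.875 m from the base axis. Payload 4.4 kg.
Tool frame: the origin (TCP) lies midway between the tips of the shut fingers; the grasp point (between the pads) lies 19 mm behind it (grasp_offset is the distance from the TCP to the grasp point, in m); z points along the fingers, y is the line along which they close (so a half turn about z gives the same grasp; the last joint's range is limited). The gripper opens to 85 mm and grips with 20 to 120 N. Pads are 22 mm wide; open, the fingers measure 114 mm over their backs; the gripper's body (76 mm by 85 mm) begins 54 mm behind the grasp point. The pads swing forward as they close: fully open they stand 13 mm farther back than shut.
Start: joints at [1.115, 0.207, 1.542, -0, 1.393, -0.15], TCP at [0.173, 0.548, 0.231] pointing down, gripper open.
Joint ranges: [-2.73, 2.73], [-0.86, 2.22], [0.23, 2.46], [-1.11, 4.25], [0.08, 2.63], [-2.82, 2.82]. Speed limits (rad/s): [2.79, 2.79, 3.14, 3.14, 3.14, 3.14].

INTERFACE

Orientations are given as [roll, pitch, yaw] about the fixed x, y, z axes, in that order (R = Rz(yaw) Ry(pitch) Rx(roll)).
In Python, from rig import observe, grab_frame, camera_params, sign_off, boxes_of, outline_of, mark_of, grasp_offset gives the robot as it stands.
- The arm moves only by the tool apply_moves, never from a script. Its argument "increments" is text: rows parted by semicolons, each of 6 numbers parted by spaces: the shift along the tool's x, y, z as a fraction of full scale, then the turn, a rotation vector about the tool's x, y, z as a fraction of full scale. In form: x y z ax ay az; .... A call has 1 to 20 rows; each row is the pose to reach, as a shift and turn from the pose commanded when the call began, along the tool's axes at that moment; what a row does not reach only later rows make up. Full scale, the value 1, is 0.25 m for a shift and 30 degrees for a turn. A row lasts 1/12 s, in which the tool goes at most 41.7 mm and 7.16 degrees, less where a joint would pass 70% of its speed; a pose out of reach is approached as far as the arm can. A call with a number of a shift or a turn outside -1 to 1 is refused whole. A call with a gripper value outside its range is refused whole. "hand" is the closure, from 0 (fully open) to 1 (shut), set as the call begins (left out, the last holds). The fingers move at their own pace and stop on an object; "newtons" is the grip in N (left out, the last holds). Time passes only in rows, so rows that repeat a pose let the fingers close. It gives the time, the measured TCP pose, the force, the opening and the grip force at its end, in the units of the state.
- observe(): the state, without advancing time (a new reading comes with each control period).
- grab_frame(name): name is "side" or "top" or "wrist"; returns the picture (480x640x3 uint8, red, green, blue); there is no depth.
- camera_params(name): a dict with "K" (3x3 intrinsics, pixels), "k1" (the pictures are not rectified: a ray, as slopes to the right and down, at radius r is drawn at 1 + k1 r^2 times it, then the intrinsics apply), "camera_from_world" (4x4, takes a point from world to camera coordinates); the wrist camera has in their place "mount" (4x4, takes a point from camera to tool coordinates, whose origin is the TCP and whose axes are the flange's). Camera axes: x right, y down, z forward; pixel columns grow to the right and rows downward; lengths in m; the calibration is good to about 2 mm. A picture is of the moment at which its call begins: read the wrist's pose just before it. camera_params takes no time and is no camera call.
- sign_off(): hands the job in; it is judged then, once.
Trained networks look in the newest picture that a camera, given by its name, has taken for a name from the list of things; names that differ only in an ending like _2 or _b are one class to them, and where a whole thing is asked for, a point or a joint stands for the part that bears it (a point fixed in the world has none). Each returns a list of dicts, best first, with "confidence" (0 to 1); they miss things now and then, are a little off and sometimes report something else, mostly with a low value. They report only what shows in the picture. A call takes as long as a camera call. They do not tell look-alikes from the thing itself.
- boxes_of(label, camera): "at" ([x, y, z] in m, in world coordinates, good to about 4 mm: the middle of the surface that is visible of it).
- outline_of(label, camera): "region" (480x640 bool, what is visible of it).
- mark_of(label, camera): "at" ([x, y, z] in m, in world coordinates, good to about 4 mm: a listed point, or the origin of a listed thing).
The state is a dict: "time_s": time; "joints": joint angles; "dq": joint speeds; "joint_efforts": joint torques, N m; "eef_pos": TCP position; "tool_rot": TCP orientation; "wrist_force": force on the tool from outside, world axes, zero at the start; "wrist_torque": the same for the moment, N m; "finger_gap": finger opening in m; "gripper_force": force on a finger pad.
Only numpy, scipy, OpenCV 4.12 (cv2) and the standard library are available. Lean on these libraries where they do the work, as an engineer would, in place of code of your own. Each camera call takes 0.05 s, during which the arm holds its last target. There are 200 camera calls.

TASK

Load the dip carrier for coating: thread the large choke down over the post until it sits on the seat, then the aluminium spacer ring, then the small choke, lowering each part rather than letting it drop. Then slide the slotted steel keeper plate in sideways under the head of the post, lug upward, until the neck is fully home in the slot and the plate lies flat on the small choke; leave everything else on the bench where it is.

Things in the scene. Friction and masses are not known exactly. Their poses are not given: they have to be found in the camera images.
- carrier: Dip carrier, fixed, small yaw: flat aluminium plate 110 x 180 x 8 mm (its x by y), in its middle a round seat boss 60 mm across and 6 mm high with an upright steel post, and at each y end a bar handle 80 mm from the post, 40 mm high. Origin: under the plate on the post's axis, z up; it and all loose things stand on a blue mat, top 3 mm above the table.
- post_seat (a point): On the post's axis on top of the boss, 14 mm above the plate's underside: the first part's underside rests here. Heights above this point: post 24 mm in diameter up to 69 mm; neck 11 mm in diameter from 69 to 85 mm; head 24 mm in diameter above that. The full stack (44 + 10 + 18 mm) reaches 72 mm, so the keeper then lies in the neck.
- post_top (a point): Top of the post's head, on its axis, 93 mm above post_seat (the post ends 49 mm above the top of the seated large choke, so grip that choke near its top to keep the palm clear of the post). The head is 24 mm in diameter up to 3 mm below this point, then tapers to 18 mm at the top.
- large_choke: Large toroidal choke: dark ring core wound with heavy copper wire; outside diameter 68 mm, bore 34 mm, 44 mm high, about 0.55 kg, lying flat. Origin: centre of its underside, z up along the bore. Hard; grip it across the outside.
- spacer: Plain aluminium spacer ring: outside diameter 64 mm, bore 33 mm, 10 mm high, about 0.07 kg, lying flat. Origin: centre of its underside, z up along the bore. Grip across the outside.
- small_choke: Small toroidal choke, made like the large one: outside diameter 60 mm, bore 33 mm, 18 mm high, about 0.16 kg, lying flat. Origin: centre of its underside, z up along the bore.
- keeper: Keeper: flat steel plate 5 mm thick, 54 mm wide (y), 70 mm long (x), about 0.1 kg, with a bent-up lug at its -x end. Origin: underside, at the spot where the neck's axis lies when home in the slot; z up. Slot 18 mm wide along x, open at the +x end (x = +27 mm, flared mouth), closed at x = -6 mm. It goes in along its own +x, from any side of the post, underside 73 to 79 mm above post_seat.
- keeper_lug (a point): Middle of the top edge of the keeper's lug, 40 mm behind the keeper's origin (-x) and 42 mm above the plate's underside. The lug is 30 mm wide (keeper's y) and 5 mm thick (x), and rises 37 mm clear of the plate: pinch it across its 30 mm width.
- flux_bottle: Bystander: blue plastic bottle with a metal cap, 56 mm in diameter, 105 mm tall, standing. Origin: centre of its underside.
- circuit_board: Bystander: green circuit board with components, 80 x 110 mm, about 25 mm high, to the right of the carrier (more like it lie along the far edge). Origin: centre of its underside.
- screwdriver: Bystander: screwdriver lying on the mat to the left, about 200 mm long. Origin: its middle, on the mat.
Mind the look-alikes: they are no part of the job. Of the things shaped like the small_choke, the copper one is meant.

How it is judged:
On the way, in this order (a step that is already met when the one before it is completed fails the run):
1. the large choke is on the post, down on the seat (horizontal distance between large_choke and post_seat below 0.007 m and z of large_choke in the frame of post_seat between -0.003 and 0.003 m and angle between large_choke's own z axis and vertical below 0.12 rad), for 0.2 s.
2. the spacer ring is on the post, down on the large choke (all of step 1 and horizontal distance between spacer and post_seat below 0.007 m and z of spacer in the frame of post_seat between 0.041 and 0.047 m and angle between spacer's own z axis and vertical below 0.12 rad), for 0.2 s.
3. the small choke is on the post, down on the spacer (all of step 2 and horizontal distance between small_choke and post_seat below 0.007 m and z of small_choke in the frame of post_seat between 0.051 and 0.057 m and angle between small_choke's own z axis and vertical below 0.12 rad), for 0.2 s.
4. the keeper is under the head with the neck home in its slot (all of step 3 and horizontal distance between keeper and post_seat below 0.006 m and z of keeper in the frame of post_seat between 0.068 and 0.076 m and angle between keeper's own z axis and vertical below 0.12 rad), for 0.2 s.
At the end, for the whole second after the job is handed in: Large choke, spacer, small choke on the post (7 mm of its axis, within 3 mm of 0, 44, 54 mm above post_seat) and keeper holding the neck (6 mm of the axis, underside 68 to 76 mm above post_seat, lug up), all tilted under 0.12 rad, slower than 0.02 m/s (all of step 4 and linear speed of each of large_choke, spacer, small_choke, keeper below 0.02 m/s); the robot touches nothing.
It fails at once if a choke or the spacer is dropped: it moves faster than 0.6 m/s (a fall of about 18 mm) while the fingers do not touch it ((linear speed of large_choke above 0.6 m/s and contact force between the fingers and large_choke below 0.05 N) or (linear speed of spacer above 0.6 m/s and contact force between the fingers and spacer below 0.05 N) or (linear speed of small_choke above 0.6 m/s and contact force between the fingers and small_choke below 0.05 N)).
It fails at once if the bottle, the circuit board or the screwdriver is moved more than 20 mm (distance of any of flux_bottle, circuit_board, screwdriver from where it was at the start of the episode above 0.02 m).
It also fails if it takes over 72 s, if anything falls off the work surface, if the arm or the gripper's body presses on something with over 40 N, if the wrist force passes 120 N, or if a joint passes its speed limit or range.

## Working session

There is one attempt and no reset: what is moved stays moved. The work goes in short steps, Python scripts to look and compute and a tool call to move; the robot and the scene stay as the last step left them, time stands still between calls to the robot, and variables do not carry over. Pictures are saved under pics/ and viewed, at most 10 in all, crops included, and the job is handed in when it is done.

Besides the shell and the picture viewer there is one more tool, called by a JSON object that holds its "api" and its "payload". apply_moves: Moves the arm, as the interface text tells. Its arguments: {"type":"object","properties":{"increments":{"type":"string"},"hand":{"type":"number"},"newtons":{"type":"number"}},"required":["increments"]}

```bash
mkdir -p pics; ls; cat > h.py <<'E'
import numpy as np, cv2
from rig import *
def save(cam,name):
    f=grab_frame(cam); cv2.imwrite('pics/'+name,f[:,:,::-1]); return f
def proj(cam,p):
    c=camera_params(cam); q=c['camera_from_world']@np.r_[p,1]; s=q[:2]/q[2]; s=s*(1+c['k1']*(s@s)); K=np.array(c['K']); return (K@np.r_[s,1])[:2]
E
python3 - <<'E'
from h import *
np.set_printoptions(precision=4,suppress=True)
print(observe())
a=save('top','top0.png'); b=save('side','side0.png')
for cam in ['top','side']:
  for l in ['large_choke','spacer','small_choke','keeper','keeper_lug','post_top','post_seat','flux_bottle','circuit_board','screwdriver']:
    for d in mark_of(l,cam): print(cam,l,np.array(d['at']),round(d['confidence'],2),proj(cam,d['at']).round())
print(observe()['time_s'], grasp_offset() if callable(grasp_offset) else grasp_offset)
cv2.imwrite('pics/both0.png',cv2.resize(np.hstack([a,b]),(800,300))[:,:,::-1])
E
```

```text
pics
{'time_s': 0.0, 'joints': array([ 1.1155,  0.2074,  1.5429, -0.    ,  1.3935, -0.1505]), 'dq': array([-0.0008, -0.0011,  0.0011, -0.0007,  0.0009,  0.    ]), 'joint_efforts': array([  0.0004, -38.3028, -29.1601,  -0.0003,   0.0105,   0.    ]), 'eef_pos': array([0.1722, 0.5478, 0.2301]), 'tool_rot': array([-3.1393, -0.0003,  2.8369]), 'wrist_force': array([-0.1522,  0.3212, -0.3104]), 'wrist_torque': array([ 0.041 ,  0.0006, -0.0023]), 'gripper_force': 0.0, 'finger_gap': 0.08525125987148212}
top large_choke [0.465  0.0669 0.0026] 0.6 [318. 285.]
top spacer [ 0.4661 -0.0685  0.0047] 0.77 [370. 286.]
top spacer [0.5    0.3076 0.0041] 0.39 [227. 270.]
top small_choke [0.3841 0.2861 0.0016] 0.78 [232. 314.]
top small_choke [0.501  0.3075 0.0028] 0.72 [227. 269.]
top small_choke [ 0.6059  0.3123 -0.0014] 0.55 [228. 231.]
top keeper [ 0.5022 -0.2673  0.0041] 0.94 [446. 274.]
top keeper [ 0.6537 -0.0621  0.0058] 0.54 [368. 216.]
top keeper_lug [ 0.4604 -0.2674  0.0416] 0.6 [450. 288.]
top post_top [ 0.6511 -0.0583  0.1096] 0.82 [370. 207.]
top post_seat [ 0.6514 -0.0609  0.0158] 0.6 [36
[... 636 characters left out ...]
ide small_choke [0.607  0.3108 0.0041] 0.65 [286. 343.]
side small_choke [0.3872 0.2879 0.0079] 0.61 [385. 337.]
side keeper [ 0.5002 -0.2653  0.0014] 0.54 [335. 213.]
side keeper_lug [ 0.4632 -0.267   0.0439] 0.6 [347. 202.]
side keeper_lug [ 0.6524 -0.0623  0.1129] 0.54 [280. 214.]
side keeper_lug [0.4675 0.0744 0.0054] 0.44 [347. 279.]
side keeper_lug [ 0.6532 -0.059  -0.0016] 0.24 [280. 250.]
side post_top [ 0.6529 -0.062   0.1122] 0.88 [279. 214.]
side post_seat [ 0.658  -0.0608  0.0224] 0.7 [278. 242.]
side flux_bottle [0.7168 0.3009 0.002 ] 0.74 [237. 339.]
side circuit_board [ 0.6529 -0.3215  0.0001] 0.61 [288. 204.]
side screwdriver [0.5803 0.4469 0.001 ] 0.85 [294. 393.]
1.1 0.0187
```

View pics/top0.png

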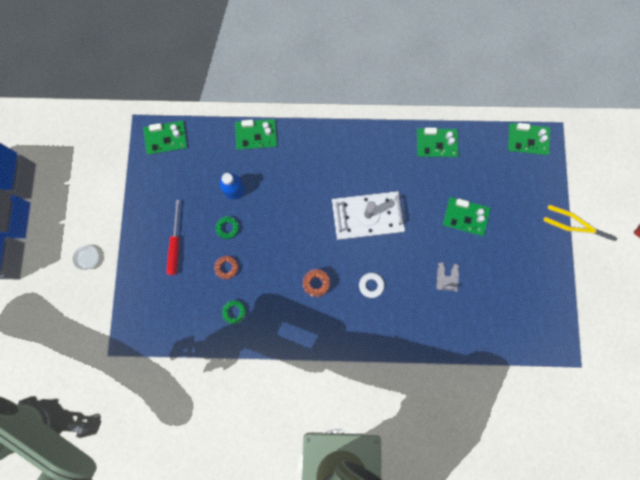

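View pics/side0.png

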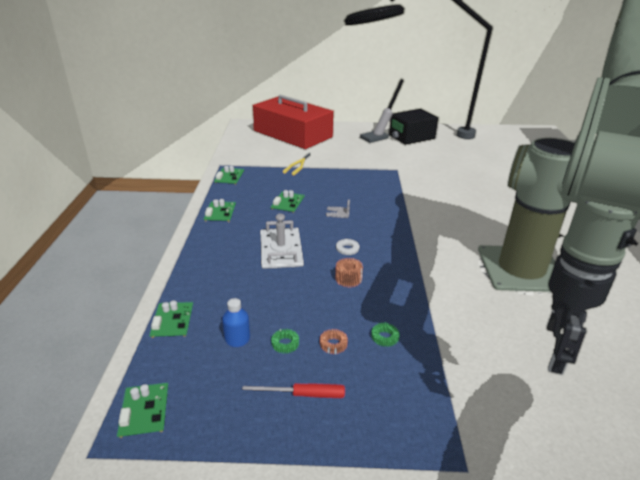

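Copper toroids and their look-alikes in the top view:
- Green ring at (227,227) and green ring at (234,312): look-alikes.
- Copper ring at (227,267): the small choke.
- Thick copper ring at (316,282): the large choke.
- White ring at (371,286): the spacer.
- Grey forked plate at (447,277): the keeper, with its slot opening toward +x.
- Post at about (370,207).

The large choke is the only thick copper ring. I'll check it with the wrist camera on the way in.

```bash
cat >> h.py <<'E'
from scipy.spatial.transform import Rotation as Ro
np.set_printoptions(precision=4,suppress=True)
def go(p,yaw,p0=None,r0=None):
    "increments from the pose p0,r0 (default measured) to point p, tool down, yaw"
    o=observe(); p0=o['eef_pos'] if p0 is None else np.array(p0)
    R0=Ro.from_euler('xyz',o['tool_rot'] if r0 is None else r0); R1=Ro.from_euler('xyz',[np.pi,0,yaw])
    s=R0.inv().apply(np.array(p)-p0)/0.25; t=(R0.inv()*R1).as_rotvec()/np.radians(30)
    print('inc',np.r_[s,t].round(3),'rows',np.linalg.norm(s)*6, np.linalg.norm(t)*30/7.16)
def wray(uv,z):
    "world point at height z seen at wrist pixel uv (pose read now)"
    c=camera_params('wrist'); o=observe(); K=np.array(c['K'])
    q=(np.array(uv)-K[:2,2])/np.diag(K)[:2]; s=q.copy()
    for _ in range(20): s=q/(1+c['k1']*(s@s))
    T=np.array(c['mount']); R=Ro.from_euler('xyz',o['tool_rot'])
    d=R.apply(T[:3,:3]@np.r_[s,1]); e=o['eef_pos']+R.apply(T[:3,3])
    return e+d*(z-e[2])/d[2]
E
python3 - <<'E'
from h import *
print(camera_params('wrist'))
mid=[.32,.31,.22]
go(mid,3.0,[.173,.548,.231],[np.pi,0,2.8365])
go([.43,.07,.22],np.pi,mid,[np.pi,0,3.0])
E
```

```text
{'K': array([[429.1368,   0.    , 311.3454],
       [  0.    , 429.1368, 241.4979],
       [  0.    ,   0.    ,   1.    ]]), 'k1': -0.046755011007309666, 'mount': array([[ 0.0002, -0.9503, -0.3113,  0.0802],
       [ 1.    ,  0.0003, -0.0004, -0.0014],
       [ 0.0005, -0.3113,  0.9503, -0.1422],
       [ 0.    ,  0.    ,  0.    ,  1.    ]])}
inc [-0.847 -0.731  0.044 -0.     0.    -0.312] rows 6.718885621887013 1.3083603282666143
inc [-0.571 -0.888 -0.     0.     0.    -0.27 ] rows 6.33618181557316 1.1330532766414845
```

{"api": "apply_moves", "payload": {"increments": "-.847 -.731 .044 0 0 -.312;-.847 -.731 .044 0 0 -.312;-.847 -.731 .044 0 0 -.312;-.847 -.731 .044 0 0 -.312;-.847 -.731 .044 0 0 -.312;-.847 -.731 .044 0 0 -.312;-.847 -.731 .044 0 0 -.312;-.847 -.731 .044 0 0 -.312", "hand": 0, "newtons": 70}}

```text
time_s: 1.77
eef_pos: [0.3222, 0.3065, 0.2202]
tool_rot: [-3.14, 0.002, 2.994]
wrist_force: [0.2, 1.3, -0.1]
finger_gap: 0.0857
gripper_force: 0.0
```

{"api": "apply_moves", "payload": {"increments": "-.571 -.888 0 0 0 -.27;-.571 -.888 0 0 0 -.27;-.571 -.888 0 0 0 -.27;-.571 -.888 0 0 0 -.27;-.571 -.888 0 0 0 -.27;-.571 -.888 0 0 0 -.27;-.571 -.888 0 0 0 -.27;-.571 -.888 0 0 0 -.27;-.571 -.888 0 0 0 -.27;-.571 -.888 0 0 0 -.27"}}

```text
time_s: 2.6
eef_pos: [0.4294, 0.0715, 0.2202]
tool_rot: [3.141, -0.001, -3.141]
wrist_force: [0.4, -0.8, 1.4]
finger_gap: 0.0852
gripper_force: 0.0
```

```bash
python3 - <<'E'
from h import *
o=observe(); print(o['time_s'],o['eef_pos'],o['tool_rot'])
save('wrist','w1.png')
for l in ['large_choke','spacer']:
  for d in mark_of(l,'wrist'): print(l,np.array(d['at']),d['confidence'])
  for d in outline_of(l,'wrist')[:2]:
    m=d['region'].astype(np.uint8); c,_=cv2.findContours(m,0,2); c=max(c,key=cv2.contourArea); (x,y),r=cv2.minEnclosingCircle(c); print(l,d['confidence'],cv2.boundingRect(c),(x,y))
E
```

```text
2.6 [0.4294 0.0715 0.2202] [ 3.1408 -0.0006 -3.1414]
large_choke [0.463  0.0706 0.0048] 0.93
large_choke 0.94 (270, 204, 85, 89) (312.2129821777344, 247.82310485839844)
spacer [ 0.466  -0.0724  0.001 ] 0.93
spacer 0.77 (110, 205, 76, 72) (145.8792266845703, 242.7830047607422)
```

View pics/w1.png

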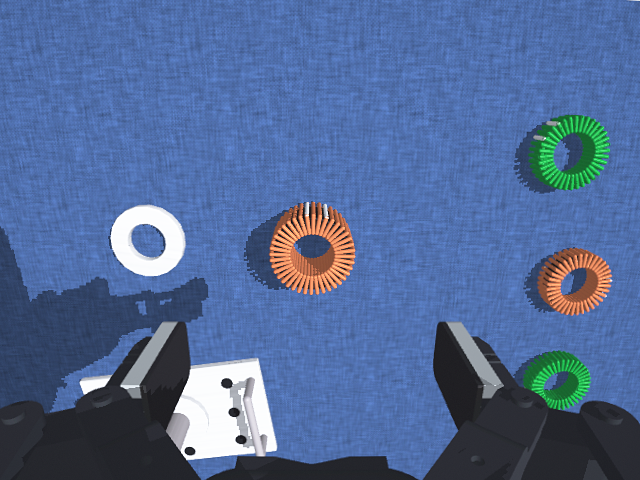

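The large copper choke is at (312,248), the spacer at (148,241), and the small copper choke sits at (575,282) between two green ones. Next: large choke position from its top edges.

```bash
python3 - <<'E'
from h import *
print('choke', wray((312.5,293),.043)-[.034,0,0], wray((270,255),.04),wray((355,255),.04), wray((312,204),.008)+[.034,0,0])
print('spacer',wray((148,276),.012)-[.032,0,0], wray((148,205),.004)+[.032,0,0], wray((110,240),.010)[1],wray((186,240),.01)[1])
print('small',wray((575,282),.015))
print(observe()['eef_pos'])
go([.4645,.071,.10],np.pi,[.43,.07,.22],[np.pi,0,np.pi])
E
```

```text
choke [0.4635 0.0715 0.043 ] [0.4657 0.0375 0.04  ] [0.4656 0.1054 0.04  ] [0.4654 0.071  0.008 ]
spacer [ 0.4641 -0.0747  0.012 ] [ 0.4653 -0.0703  0.004 ] -0.10518547677334816 -0.03814919910562406
small [0.5001 0.3069 0.015 ]
[0.4293 0.0718 0.2203]
inc [-0.138  0.004  0.48   0.     0.     0.   ] rows 2.996758248507877 0.0
```

{"api": "apply_moves", "payload": {"increments": "-.141 0 .3 0 0 0;-.141 0 .3 0 0 0;-.141 0 .45 0 0 0;-.141 0 .55 0 0 0;-.141 0 .65 0 0 0;-.141 0 .7 0 0 0;-.141 0 .74 0 0 0;-.141 0 .765 0 0 0;-.141 0 .765 0 0 0;-.141 0 .765 0 0 0"}}

```text
time_s: 3.68
eef_pos: [0.4656, 0.0709, 0.0296]
tool_rot: [-3.142, 0.001, -3.141]
wrist_force: [0.7, 0.2, -0.3]
finger_gap: 0.0854
gripper_force: 0.0
```

{"api": "apply_moves", "payload": {"increments": "0 0 0 0 0 0;0 0 0 0 0 0;0 0 0 0 0 0;0 0 0 0 0 0;0 0 0 0 0 0;0 0 0 0 0 0;0 0 0 0 0 0;0 0 0 0 0 0", "hand": 1, "newtons": 80}}

```text
time_s: 4.35
eef_pos: [0.4668, 0.0709, 0.0311]
tool_rot: [3.141, 0.004, 3.141]
wrist_force: [-1.1, 1.3, 6.6]
finger_gap: 0.0635
gripper_force: 89.0
```

```bash
python3 - <<'E'
from h import *
f=save('wrist','w2.png'); s=save('side','s2.png')
cv2.imwrite('pics/c2.png',np.hstack([f[100:480],cv2.resize(s[200:330,260:400],None,fx=2.92,fy=2.92)[:380]])[:,:, ::-1][:, :800] if 0 else np.hstack([cv2.resize(f,(440,330)),cv2.resize(s[180:345,260:440],(360,330))])[:,:,::-1])
print(observe())
E
```

```text
{'time_s': 4.45, 'joints': array([-0.0332,  0.2653,  1.9478,  0.0006,  0.9247, -1.604 ]), 'dq': array([-0.0012,  0.0004,  0.0006,  0.0003,  0.0005, -0.0009]), 'joint_efforts': array([ -0.518 , -30.1592, -19.8669,  -0.2622,  -0.4209,  -0.0238]), 'eef_pos': array([0.4668, 0.0709, 0.0312]), 'tool_rot': array([3.1412, 0.0038, 3.1413]), 'wrist_force': array([-1.467 ,  1.4531,  6.0507]), 'wrist_torque': array([ 0.2051,  0.1574, -0.0649]), 'gripper_force': 89.00275834836066, 'finger_gap': 0.06389598964017701}
```

View pics/c2.png

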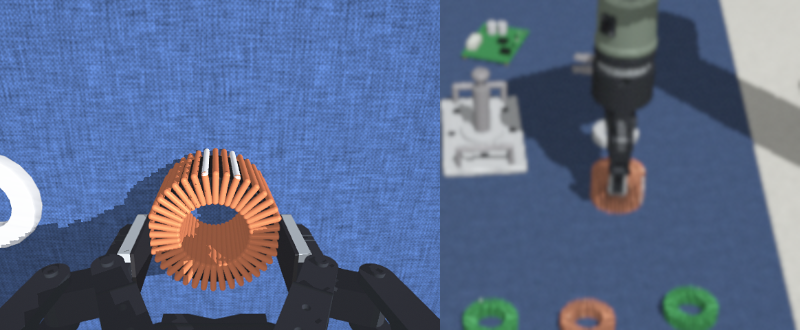

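The large choke is between the pads, centred at (215,225). I'll lift it and check the grip.

{"api": "apply_moves", "payload": {"increments": "0 0 -.02 0 0 0;0 0 -.05 0 0 0;0 0 -.1 0 0 0;0 0 -.16 0 0 0;0 0 -.24 0 0 0;0 0 -.32 0 0 0;0 0 -.4 0 0 0;0 0 -.47 0 0 0;0 0 -.5 0 0 0;0 0 -.5 0 0 0;0 0 -.5 0 0 0;0 0 -.5 0 0 0"}}

```text
time_s: 5.45
eef_pos: [0.4636, 0.0707, 0.1525]
tool_rot: [3.142, -0.003, 3.141]
wrist_force: [-1.0, 0.0, -5.3]
finger_gap: 0.0635
gripper_force: 89.5
```

```bash
python3 - <<'E'
from h import *
f=save('wrist','w3.png'); s=save('side','s3.png')
for c in ['wrist','side']:
  for l in ['large_choke','post_top','post_seat']:
    for d in mark_of(l,c)[:2]: print(c,l,np.array(d['at']),d['confidence'])
cv2.imwrite('pics/c3.png',np.hstack([cv2.resize(f,(440,330)),cv2.resize(s[130:295,240:420],(360,330))])[:,:,::-1])
o=observe();print(o['time_s'],o['eef_pos'],o['tool_rot'],o['wrist_force'],o['wrist_torque'],o['finger_gap'])
E
```

```text
wrist large_choke [0.4593 0.0692 0.1252] 0.94
side large_choke [0.4633 0.0702 0.1284] 0.59
side post_top [ 0.6573 -0.0615  0.1092] 0.91
side post_seat [ 0.653  -0.0636  0.0192] 0.83
5.85 [0.4648 0.0707 0.1537] [-3.1416 -0.0008  3.1415] [ 0.6723 -0.4153 -4.8086] [ 0.0325 -0.017  -0.0285] 0.0635474007925303
```

View pics/c3.png

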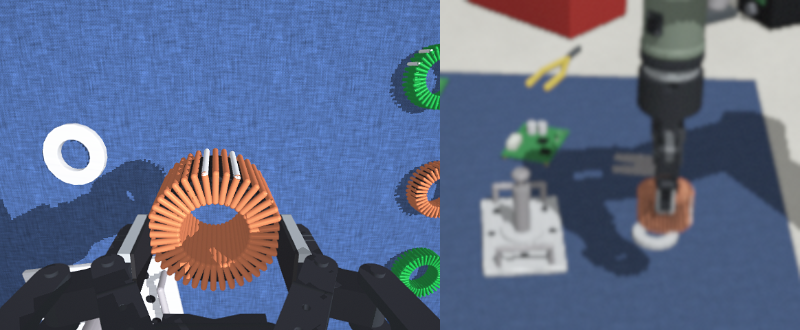

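The choke hangs upright in the grip. I'll move beside the post and measure the post from close range.

{"api": "apply_moves", "payload": {"increments": "-.07 -.02 -.016 0 0 0;-.19 -.05 -.016 0 0 0;-.33 -.09 -.016 0 0 0;-.47 -.13 -.016 0 0 0;-.6 -.165 -.016 0 0 0;-.7 -.19 -.016 0 0 0;-.742 -.204 -.016 0 0 0;-.742 -.204 -.016 0 0 0;-.742 -.204 -.016 0 0 0;-.742 -.204 -.016 0 0 0"}}

```text
time_s: 6.68
eef_pos: [0.6493, 0.0201, 0.1572]
tool_rot: [3.141, -0.002, -3.141]
wrist_force: [-0.7, -0.1, -4.1]
finger_gap: 0.0636
gripper_force: 89.5
```

```bash
python3 - <<'E'
from h import *
f=save('wrist','w4.png'); 
for l in ['large_choke','post_top','post_seat']:
    for d in mark_of(l,'wrist')[:2]: print(l,np.array(d['at']),d['confidence'])
m=outline_of('large_choke','wrist')[0]['region']; ys,xs=np.nonzero(m); print(xs.min(),xs.max(),ys.min(),ys.max())
cv2.imwrite('pics/c4.png',cv2.resize(f[150:450,20:420],(800,600))[:,:,::-1])
o=observe();print(o['time_s'],o['eef_pos'],o['tool_rot'])
E
```

```text
large_choke [0.6492 0.0165 0.1274] 0.81
post_top [ 0.6563 -0.0643  0.1086] 0.89
post_seat [ 0.6592 -0.063   0.0199] 0.83
216 407 215 421
6.9333 [0.6499 0.0201 0.1582] [ 3.1416 -0.0002 -3.1411]
```

View pics/c4.png

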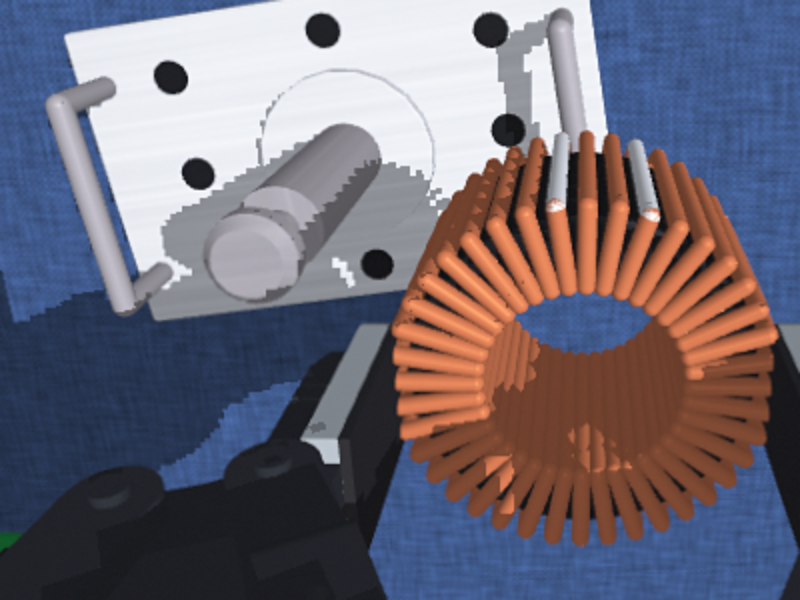

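The flat top of the post centres at crop (249,259), which is full-frame (144.5,279.5). The held choke's front rim bottoms at row 421, columns 216 to 407.

```bash
python3 - <<'E'
from h import *
o=observe(); print(o['eef_pos'])
print('post',wray((144.5,279.5),.110))
for z in (.170,.174): print('choke',wray((311.5,421),z)-[.034,0,0])
for z in (.16,.165,.17): print(wray((216,330),z),wray((407,330),z))
# upper bore rim: crop (590,293)->row 296 near edge(-x)
print('bore -x edge',wray((312,297),.172)+[.0175,0,0])
E
```

```text
[0.6499 0.0201 0.1582]
post [ 0.651  -0.0621  0.11  ]
choke [0.6486 0.0189 0.17  ]
choke [0.6452 0.0189 0.174 ]
[ 0.6498 -0.0166  0.16  ] [0.6498 0.0543 0.16  ]
[ 0.647  -0.0153  0.165 ] [0.6469 0.053  0.165 ]
[ 0.6441 -0.0141  0.17  ] [0.644  0.0518 0.17  ]
bore -x edge [0.648 0.019 0.172]
```

{"api": "apply_moves", "payload": {"increments": "-.016 -.05 0 0 0 0;-.016 -.14 0 0 0 0;-.016 -.23 0 0 0 0;-.016 -.3 0 0 0 0;-.016 -.324 0 0 0 0;-.016 -.324 0 0 0 0;-.016 -.324 0 0 0 0;-.016 -.324 .06 0 0 0;-.016 -.324 .1 0 0 0;-.016 -.324 .14 0 0 0;-.016 -.324 .16 0 0 0;-.016 -.324 .16 0 0 0;-.016 -.324 .16 0 0 0"}}

```text
time_s: 8.02
eef_pos: [0.6541, -0.0608, 0.1173]
tool_rot: [3.141, -0.001, -3.141]
wrist_force: [1.6, -0.2, -5.0]
finger_gap: 0.0636
gripper_force: 89.4
```

```bash
python3 - <<'E'
from h import *
o=observe();print(o['time_s'],o['eef_pos'],o['tool_rot'],o['wrist_force'],o['wrist_torque'])
f=save('wrist','w5.png'); s=save('side','s5.png')
cv2.imwrite('pics/c5.png',np.hstack([cv2.resize(f[200:480,150:470],(440,385)),cv2.resize(s[150:290,220:350],(360,385))])[:,:,::-1])
E
```

```text
8.0167 [ 0.6541 -0.0608  0.1173] [ 3.1412 -0.0014 -3.1411] [ 1.6149 -0.2219 -5.0003] [-0.0571 -0.0386 -0.0182]
```

View pics/c5.png

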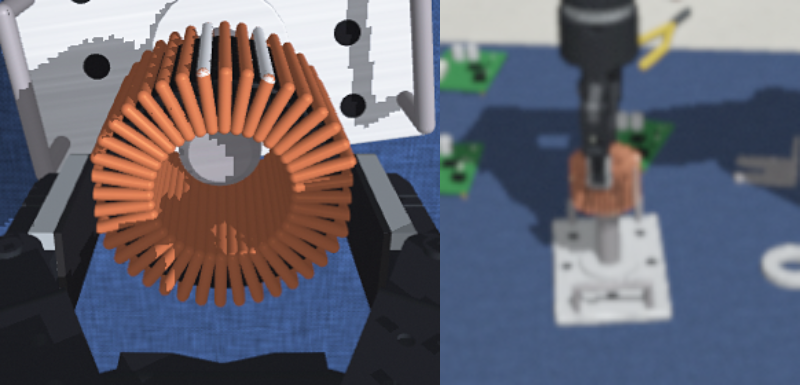

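The post head shows through the bore, central in y, with no contact force. Lowering.

{"api": "apply_moves", "payload": {"increments": "0 0 .03 0 0 0;0 0 .07 0 0 0;0 0 .11 0 0 0;0 0 .15 0 0 0;0 0 .19 0 0 0;0 0 .22 0 0 0;0 0 .245 0 0 0;0 0 .26 0 0 0;0 0 .265 0 0 0;0 0 .265 0 0 0;0 0 .265 0 0 0"}}

```text
time_s: 9.03
eef_pos: [0.655, -0.0614, 0.0523]
tool_rot: [-3.141, 0.001, 3.142]
wrist_force: [0.2, 0.2, -4.5]
finger_gap: 0.0633
gripper_force: 89.5
```

```bash
python3 - <<'E'
from h import *
o=observe();print(o['time_s'],o['eef_pos'],o['tool_rot'],o['wrist_force'],o['wrist_torque'])
print(wray((311.5,313),.11)-0)
E
```

```text
9.0333 [ 0.655  -0.0614  0.0523] [-3.1413  0.001   3.1416] [ 0.206   0.1921 -4.478 ] [ 0.0032 -0.0459  0.0216]
[ 0.6185 -0.0627  0.11  ]
```

{"api": "apply_moves", "payload": {"increments": "0 0 .006 0 0 0;0 0 .012 0 0 0;0 0 .018 0 0 0;0 0 .022 0 0 0;0 0 .026 0 0 0;0 0 .028 0 0 0;0 0 .028 0 0 0;0 0 .028 0 0 0"}}

```text
time_s: 9.7
eef_pos: [0.6544, -0.0613, 0.0453]
tool_rot: [-3.142, -0.0, -3.142]
wrist_force: [-2.7, -0.0, -0.0]
finger_gap: 0.0638
gripper_force: 89.9
```

{"api": "apply_moves", "payload": {"increments": "0 0 0 0 0 0;0 0 0 0 0 0;0 0 0 0 0 0;0 0 0 0 0 0;0 0 0 0 0 0", "hand": 0}}

```text
time_s: 10.12
eef_pos: [0.655, -0.0614, 0.0452]
tool_rot: [-3.141, 0.001, 3.141]
wrist_force: [-0.6, 0.1, -0.0]
finger_gap: 0.0853
gripper_force: 0.0
```

{"api": "apply_moves", "payload": {"increments": "0 0 -.03 0 0 0;0 0 -.1 0 0 0;0 0 -.2 0 0 0;0 0 -.32 0 0 0;0 0 -.45 0 0 0;0 0 -.55 0 0 0;0 0 -.6 0 0 0;0 0 -.6 0 0 0;0 0 -.6 0 0 0"}}

```text
time_s: 10.87
eef_pos: [0.6546, -0.0613, 0.1951]
tool_rot: [-3.141, 0.001, 3.142]
wrist_force: [0.1, 0.1, -0.2]
finger_gap: 0.0854
gripper_force: 0.0
```

```bash
python3 - <<'E'
from h import *
f=save('wrist','w6.png'); save('side','s6.png')
for c in ('wrist','side'):
  for l in ['large_choke','post_top','post_seat']:
    for d in mark_of(l,c)[:2]: print(c,l,np.array(d['at']),d['confidence'])
o=observe();print(o['time_s'],o['eef_pos'],o['tool_rot'])
go([.4655,-.0717,.16],np.pi,[.6545,-.0613,.1955],[np.pi,0,np.pi])
E
```

```text
wrist large_choke [ 0.6527 -0.0626  0.0162] 0.98
wrist post_top [ 0.6533 -0.0625  0.1084] 0.69
wrist post_seat [ 0.6578 -0.0634  0.017 ] 0.7
side large_choke [ 0.6548 -0.061   0.019 ] 0.87
side post_top [ 0.6537 -0.062   0.1163] 0.82
side post_seat [ 0.653  -0.0628  0.0224] 0.95
side post_seat [ 0.6531 -0.0616  0.1148] 0.25
11.2667 [ 0.6539 -0.0612  0.1934] [ 3.1411 -0.0021  3.1415]
inc [ 0.756 -0.042  0.142  0.     0.     0.   ] rows 4.62206665464703 0.0
```

Large choke is seated. Going to the spacer.

{"api": "apply_moves", "payload": {"increments": ".1 0 0 0 0 0;.25 -.02 0 0 0 0;.41 -.042 0 0 0 0;.57 -.042 .05 0 0 0;.72 -.042 .1 0 0 0;.82 -.042 .142 0 0 0;.878 -.042 .142 0 0 0;.878 -.042 .142 0 0 0;.878 -.042 .142 0 0 0;.878 -.042 .142 0 0 0"}}

```text
time_s: 12.1
eef_pos: [0.4366, -0.0722, 0.1602]
tool_rot: [-3.141, 0.003, 3.141]
wrist_force: [0.2, -0.3, -0.0]
finger_gap: 0.085
gripper_force: 0.0
```

```bash
python3 - <<'E'
from h import *
o=observe();print(o['time_s'],o['eef_pos'],o['tool_rot'])
f=save('wrist','w7.png')
for d in mark_of('spacer','wrist')[:2]: print(np.array(d['at']),d['confidence'])
m=outline_of('spacer','wrist')[0]['region']
m=((f.min(2)>150)&(cv2.dilate(m.astype(np.uint8),np.ones((15,15)))>0)).astype(np.uint8)
ys,xs=np.nonzero(m); x0,x1,y0,y1=xs.min(),xs.max(),ys.min(),ys.max(); print(x0,x1,y0,y1)
xc=(x0+x1)/2; yc=(y0+y1)/2
print(wray((xc,y1),.013)-[.032,0,0],wray((xc,y0),.004)+[.032,0,0],wray((x0,yc),.011),wray((x1,yc),.011))
E
```

```text
12.1 [ 0.4366 -0.0722  0.1602] [-3.1408  0.0027  3.1415]
270 356 213 297
[ 0.4621 -0.0723  0.013 ] [ 0.4643 -0.0724  0.004 ] [ 0.4617 -0.1034  0.011 ] [ 0.4617 -0.0413  0.011 ]
```

{"api": "apply_moves", "payload": {"increments": "-.116 0 .1 0 0 0;-.116 0 .2 0 0 0;-.116 0 .3 0 0 0;-.116 0 .4 0 0 0;-.116 0 .5 0 0 0;-.116 0 .57 0 0 0;-.116 0 .61 0 0 0;-.116 0 .632 0 0 0;-.116 0 .632 0 0 0;-.116 0 .632 0 0 0"}}

```text
time_s: 13.08
eef_pos: [0.465, -0.0721, 0.0019]
tool_rot: [-3.141, 0.001, -3.141]
wrist_force: [0.2, 0.2, -0.3]
finger_gap: 0.0854
gripper_force: 0.0
```

{"api": "apply_moves", "payload": {"increments": "0 0 0 0 0 0;0 0 0 0 0 0;0 0 0 0 0 0;0 0 0 0 0 0;0 0 0 0 0 0;0 0 0 0 0 0;0 0 0 0 0 0", "hand": 1, "newtons": 40}}

```text
time_s: 13.67
eef_pos: [0.4654, -0.0722, 0.0035]
tool_rot: [-3.14, 0.003, -3.141]
wrist_force: [-2.2, 1.0, 9.4]
finger_gap: 0.061
gripper_force: 41.2
```

{"api": "apply_moves", "payload": {"increments": "0 0 -.02 0 0 0;0 0 -.05 0 0 0;0 0 -.1 0 0 0;0 0 -.16 0 0 0;0 0 -.24 0 0 0;0 0 -.34 0 0 0;0 0 -.44 0 0 0;0 0 -.52 0 0 0;0 0 -.56 0 0 0;0 0 -.56 0 0 0;0 0 -.56 0 0 0"}}

```text
time_s: 14.58
eef_pos: [0.464, -0.0718, 0.1415]
tool_rot: [-3.141, 0.001, 3.141]
wrist_force: [-0.9, -0.1, -0.7]
finger_gap: 0.0612
gripper_force: 43.5
```

```bash
python3 - <<'E'
from h import *
o=observe();print(o['time_s'],o['eef_pos'],o['tool_rot'])
f=save('wrist','w8.png'); s=save('side','s8.png')
for c in ('wrist','side'):
  for d in mark_of('spacer',c)[:2]: print(c,np.array(d['at']),d['confidence'])
cv2.imwrite('pics/c8.png',np.hstack([cv2.resize(f,(440,330)),cv2.resize(s[130:295,240:420],(360,330))])[:,:,::-1])
E
```

```text
14.5833 [ 0.464  -0.0718  0.1415] [-3.1413  0.0009  3.1415]
side [ 0.4638 -0.0673  0.1408] 0.59
```

View pics/c8.png

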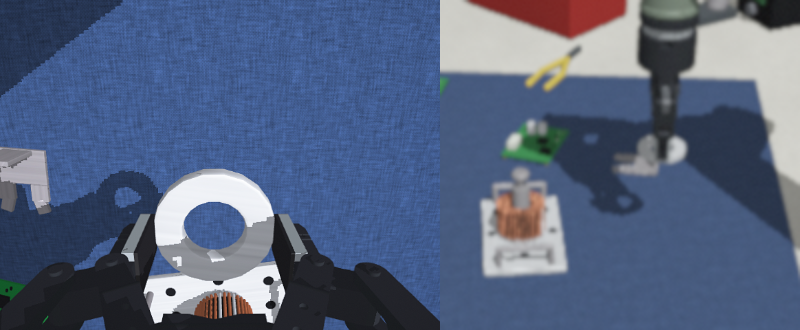

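The spacer is held level: the ellipse in the wrist view has about the ratio a flat ring should have. Now its offset in the tool, then over the post.

```bash
python3 - <<'E'
from h import *
f=cv2.imread('pics/w8.png'); g=(f.min(2)>120)
for v in (300,330): 
  print(v,np.nonzero(g[v])[0][[0,-1]])
col=g[:,312]; print(np.nonzero(col)[0][[0]],np.nonzero(np.diff(col.astype(int)))[0])
print(wray((312,408),.151)-[.032,0,0],wray((312,244),.142)+[.032,0,0],observe()['eef_pos'])
E
```

```text
300 [ 52 394]
330 [196 427]
[246] [245 293 362 407 412 425]
[ 0.4577 -0.0724  0.151 ] [ 0.4608 -0.0724  0.142 ] [ 0.4627 -0.0713  0.1395]
```

{"api": "apply_moves", "payload": {"increments": "-.07 .01 0 0 0 0;-.19 .02 0 0 0 0;-.34 .042 0 0 0 0;-.49 .042 0 0 0 0;-.63 .042 0 0 0 0;-.73 .042 0 0 0 0;-.77 .042 0 0 0 0;-.77 .042 0 0 0 0;-.77 .042 .04 0 0 0;-.77 .042 .08 0 0 0;-.77 .042 .1 0 0 0;-.77 .042 .1 0 0 0;-.77 .042 .1 0 0 0"}}

```text
time_s: 15.87
eef_pos: [0.655, -0.0611, 0.115]
tool_rot: [3.141, -0.003, 3.141]
wrist_force: [-0.4, -0.8, -0.6]
finger_gap: 0.0611
gripper_force: 43.5
```

```bash
python3 - <<'E'
from h import *
f=save('wrist','w9.png'); o=observe();print(o['time_s'],o['eef_pos'],o['tool_rot'],o['wrist_force'])
f=cv2.resize(f[200:480,150:470],None,fx=1.5,fy=1.5); cv2.imwrite('pics/c9.png',f[:,:,::-1])
print(wray((312,300),.110))
E
```

```text
15.9167 [ 0.6558 -0.0613  0.116 ] [ 3.1414 -0.0007  3.1413] [-0.4354  0.1506 -0.0917]
[ 0.6472 -0.0624  0.11  ]
```

View pics/c9.png

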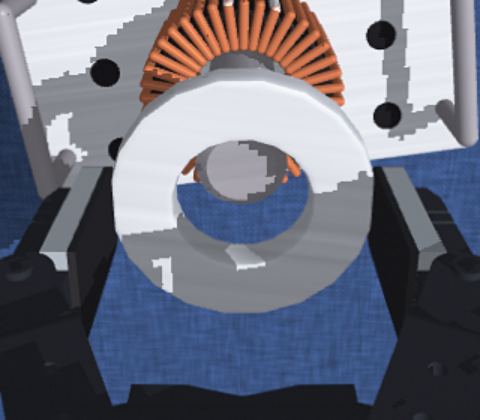

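```bash
python3 - <<'E'
from h import *
print('post',wray((308.7,312),.110))
print('ring',wray((313,294.7),.1255)+[.0165,0,0],wray((313,200+313/1.5),.1255)-[.032,0,0],wray((150+113/1.5,325),.1255)[1],wray((150+373/1.5,325),.1255)[1])
E
```

```text
post [ 0.6523 -0.0636  0.11  ]
ring [ 0.6542 -0.0621  0.1255] [ 0.6528 -0.062   0.1255] -0.09263665723626244 -0.03214366503728791
```

Ring and post agree within about 1.5 mm. Lowering.

{"api": "apply_moves", "payload": {"increments": ".003 -.004 .02 0 0 0;.003 -.004 .05 0 0 0;.003 -.004 .08 0 0 0;.003 -.004 .11 0 0 0;.003 -.004 .14 0 0 0;.003 -.004 .17 0 0 0;.003 -.004 .19 0 0 0;.003 -.004 .2 0 0 0;.003 -.004 .206 0 0 0;.003 -.004 .21 0 0 0;.003 -.004 .21 0 0 0;.003 -.004 .21 0 0 0"}}

```text
time_s: 16.92
eef_pos: [0.6561, -0.0624, 0.0642]
tool_rot: [-3.141, 0.001, 3.142]
wrist_force: [0.0, -0.3, -0.2]
finger_gap: 0.0609
gripper_force: 43.5
```

{"api": "apply_moves", "payload": {"increments": "0 0 .004 0 0 0;0 0 .008 0 0 0;0 0 .012 0 0 0;0 0 .014 0 0 0;0 0 .014 0 0 0"}}

```text
time_s: 17.33
eef_pos: [0.6561, -0.0624, 0.0617]
tool_rot: [-3.141, 0.001, -3.142]
wrist_force: [-1.9, 0.1, 4.5]
finger_gap: 0.0612
gripper_force: 44.2
```

{"api": "apply_moves", "payload": {"increments": "0 0 0 0 0 0;0 0 0 0 0 0;0 0 0 0 0 0;0 0 0 0 0 0;0 0 0 0 0 0", "hand": 0}}

```text
time_s: 17.75
eef_pos: [0.6556, -0.0623, 0.06]
tool_rot: [3.141, -0.0, 3.142]
wrist_force: [0.4, -0.1, -1.0]
finger_gap: 0.0855
gripper_force: 0.0
```

{"api": "apply_moves", "payload": {"increments": "0 0 -.03 0 0 0;0 0 -.1 0 0 0;0 0 -.2 0 0 0;0 0 -.32 0 0 0;0 0 -.45 0 0 0;0 0 -.53 0 0 0;0 0 -.56 0 0 0;0 0 -.56 0 0 0;0 0 -.56 0 0 0"}}

```text
time_s: 18.5
eef_pos: [0.6553, -0.0622, 0.1997]
tool_rot: [3.141, -0.001, 3.142]
wrist_force: [0.1, -0.1, 0.6]
finger_gap: 0.0853
gripper_force: 0.0
```

```bash
python3 - <<'E'
from h import *
f=save('wrist','w10.png'); save('side','s10.png')
for c in ('wrist','side'):
  for l in ['large_choke','spacer']:
    for d in mark_of(l,c)[:2]: print(c,l,np.array(d['at']),d['confidence'])
o=observe();print(o['time_s'],o['eef_pos'],o['tool_rot'])
E
```

```text
side large_choke [ 0.6542 -0.0593  0.0195] 0.81
side spacer [ 0.6517 -0.0611  0.0611] 0.73
18.8 [ 0.6548 -0.0621  0.1983] [ 3.1409 -0.0032  3.1415]
```

{"api": "apply_moves", "payload": {"increments": ".05 .1 0 0 0 0;.13 .24 0 0 0 0;.2 .38 0 0 0 0;.27 .52 0 0 0 0;.34 .66 0 0 0 0;.38 .74 0 0 0 0;.38 .74 0 0 0 0"}}

```text
time_s: 19.38
eef_pos: [0.5579, 0.1269, 0.1995]
tool_rot: [3.14, -0.003, -3.136]
wrist_force: [0.8, 0.5, -0.0]
finger_gap: 0.0854
gripper_force: 0.0
```

{"api": "apply_moves", "payload": {"increments": ".06 .12 0 0 0 0;.13 .26 .02 0 0 0;.2 .4 .05 0 0 0;.27 .54 .1 0 0 0;.33 .66 .14 0 0 0;.364 .734 .16 0 0 0;.364 .734 .16 0 0 0;.364 .734 .16 0 0 0;.364 .734 .16 0 0 0"}}

```text
time_s: 20.13
eef_pos: [0.4705, 0.3055, 0.1603]
tool_rot: [-3.141, 0.0, 3.141]
wrist_force: [0.2, 0.3, 0.7]
finger_gap: 0.0852
gripper_force: 0.0
```

```bash
python3 - <<'E'
from h import *
o=observe();print(o['time_s'],o['eef_pos'],o['tool_rot'])
f=save('wrist','w11.png')
for d in mark_of('small_choke','wrist')[:3]: print(np.array(d['at']),d['confidence'])
for d in outline_of('small_choke','wrist')[:3]:
  m=d['region']; r,g,b=f[m].mean(0); ys,xs=np.nonzero(m); x0,x1,y0,y1=xs.min(),xs.max(),ys.min(),ys.max(); xc=(x0+x1)/2;yc=(y0+y1)/2
  print('copper' if r>g else 'green',d['confidence'],x0,x1,y0,y1)
  print(wray((xc,y1),.020)-[.030,0,0],wray((xc,y0),.006)+[.030,0,0],wray((x0,yc),.015),wray((x1,yc),.015))
cv2.imwrite('pics/c11.png',cv2.resize(f,(400,300))[:,:,::-1])
E
```

```text
20.1333 [0.4705 0.3055 0.1603] [-3.1409  0.0005  3.1411]
[0.6041 0.3136 0.0048] 0.76
[0.5008 0.3079 0.0006] 0.65
green 0.91 283 357 350 420
[0.6057 0.3104 0.02  ] [0.6088 0.3104 0.006 ] [0.6054 0.2809 0.015 ] [0.6055 0.3399 0.015 ]
copper 0.81 274 358 220 304
[0.5012 0.307  0.02  ] [0.5016 0.3071 0.006 ] [0.5003 0.2769 0.015 ] [0.5004 0.3372 0.015 ]
```

View pics/c11.png

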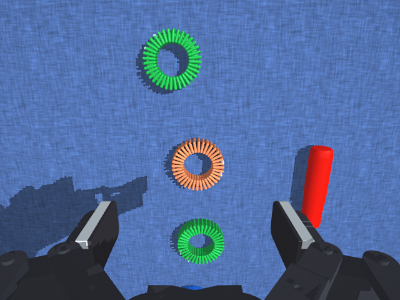

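The wrist view shows the copper ring at crop (198,164) between green ones, confirming it as the small choke. Grasping it.

{"api": "apply_moves", "payload": {"increments": "-.122 .006 .1 0 0 0;-.122 .006 .2 0 0 0;-.122 .006 .3 0 0 0;-.122 .006 .4 0 0 0;-.122 .006 .5 0 0 0;-.122 .006 .57 0 0 0;-.122 .006 .605 0 0 0;-.122 .006 .624 0 0 0;-.122 .006 .624 0 0 0;-.122 .006 .624 0 0 0"}}

```text
time_s: 21.12
eef_pos: [0.5015, 0.3078, 0.0054]
tool_rot: [3.141, 0.002, 3.141]
wrist_force: [-0.0, -0.4, 1.1]
finger_gap: 0.0852
gripper_force: 0.0
```

{"api": "apply_moves", "payload": {"increments": "0 0 0 0 0 0;0 0 0 0 0 0;0 0 0 0 0 0;0 0 0 0 0 0;0 0 0 0 0 0;0 0 0 0 0 0;0 0 0 0 0 0;0 0 0 0 0 0", "hand": 1, "newtons": 50}}

```text
time_s: 21.78
eef_pos: [0.5016, 0.3084, 0.0066]
tool_rot: [3.141, 0.003, -3.141]
wrist_force: [-2.0, -0.2, 6.4]
finger_gap: 0.058
gripper_force: 51.9
```

{"api": "apply_moves", "payload": {"increments": "0 0 -.02 0 0 0;0 0 -.05 0 0 0;0 0 -.1 0 0 0;0 0 -.16 0 0 0;0 0 -.24 0 0 0;0 0 -.34 0 0 0;0 0 -.44 0 0 0;0 0 -.52 0 0 0;0 0 -.56 0 0 0;0 0 -.56 0 0 0;0 0 -.56 0 0 0"}}

```text
time_s: 22.7
eef_pos: [0.5004, 0.3078, 0.1448]
tool_rot: [3.141, 0.001, -3.142]
wrist_force: [-1.2, -0.2, -2.4]
finger_gap: 0.0578
gripper_force: 53.7
```

```bash
cat > sc.py <<'E'
from h import *
o=observe();print(o['time_s'],o['eef_pos'],o['tool_rot'],o['wrist_force'])
f=save('wrist',f"w{int(o['time_s']*100)}.png"); T=o['eef_pos'][2]
for d in mark_of('small_choke','wrist')[:3]: print('net',np.array(d['at']),d['confidence'])
hsv=cv2.cvtColor(f,cv2.COLOR_RGB2HSV); m=((hsv[...,0]<18)&(hsv[...,1]>110)&(hsv[...,2]>60)).astype(np.uint8)
n,l,st,ce=cv2.connectedComponentsWithStats(cv2.morphologyEx(m,cv2.MORPH_CLOSE,np.ones((7,7))))
for i in range(1,n):
  x,y,w,h,a=st[i]
  if a>2000:
    u=x+w/2; print('blob',x,x+w,y,y+h)
    print(wray((u,y+h),T+.016)-[.030,0,0],wray((u,y),T+.003)+[.030,0,0],wray((x,y+h/2),T+.01),wray((x+w,y+h/2),T+.01))
E
python3 sc.py
```

```text
22.7 [0.5004 0.3078 0.1448] [ 3.1411  0.001  -3.1416] [-1.2105 -0.2414 -2.4405]
net [0.6052 0.3128 0.005 ] 0.72
blob 490 547 197 341
[0.4639 0.375  0.1608] [0.4778 0.3739 0.1478] [0.4704 0.3645 0.1548] [0.4705 0.3837 0.1548]
blob 227 396 250 416
[0.4939 0.3059 0.1608] [0.4963 0.3059 0.1478] [0.4941 0.2768 0.1548] [0.494  0.335  0.1548]
```

{"api": "apply_moves", "payload": {"increments": "-.04 -.08 0 0 0 0;-.09 -.2 0 0 0 0;-.14 -.33 0 0 0 0;-.2 -.46 0 0 0 0;-.25 -.59 0 0 0 0;-.313 -.736 0 0 0 0;-.313 -.736 0 0 0 0"}}

```text
time_s: 23.38
eef_pos: [0.5802, 0.1169, 0.1424]
tool_rot: [-3.137, -0.001, 3.135]
wrist_force: [-0.5, 0.9, -1.5]
finger_gap: 0.0577
gripper_force: 53.8
```

{"api": "apply_moves", "payload": {"increments": "-.05 -.12 0 0 0 0;-.1 -.25 0 0 0 0;-.16 -.38 0 0 0 0;-.22 -.51 0 0 0 0;-.27 -.63 0 0 0 0;-.3 -.71 0 0 0 0;-.313 -.736 0 0 0 0;-.313 -.736 0 0 0 0;-.313 -.736 .05 0 0 0;-.313 -.736 .08 0 0 0;-.313 -.736 .08 0 0 0;-.313 -.736 .08 0 0 0"}}

```text
time_s: 24.38
eef_pos: [0.655, -0.0584, 0.1223]
tool_rot: [3.14, -0.004, -3.14]
wrist_force: [0.4, -1.1, -1.6]
finger_gap: 0.058
gripper_force: 53.9
```

```bash
python3 sc.py; python3 - <<'E'
from h import *
f=grab_frame('wrist'); 
for d in mark_of('post_top','wrist'): print(np.array(d['at']),d['confidence'])
d=outline_of('post_top','wrist')
for q in d[:2]:
  m=q['region'];ys,xs=np.nonzero(m); print(xs.min(),xs.max(),ys.min(),ys.max(),q['confidence'])
cv2.imwrite('pics/c12.png',cv2.resize(f[200:480,150:470],None,fx=1.5,fy=1.5)[:,:,::-1])
E
```

```text
24.3833 [ 0.655  -0.0584  0.1223] [ 3.1404 -0.004  -3.1398] [ 0.381  -1.1105 -1.6173]
blob 227 396 182 416
[ 0.655  -0.0603  0.1383] [ 0.6314 -0.0605  0.1253] [ 0.6407 -0.0895  0.1323] [ 0.6406 -0.0313  0.1323]
[ 0.6557 -0.0617  0.108 ] 0.92
146 459 118 323 0.94
```

View pics/c12.png

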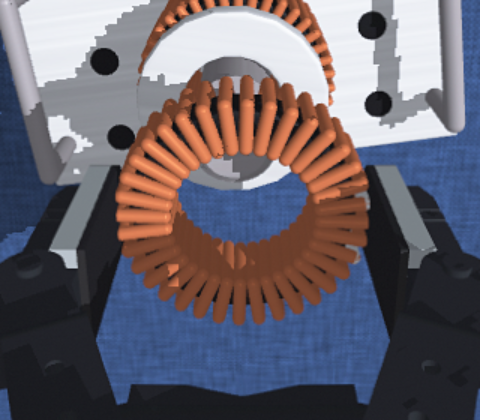

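The post's head shows through the bore with its +x edge at crop (235,183), slightly left of the bore's centre column at 242. I'm out of picture views, so from here I use numbers only. Computing the residual.

```bash
python3 - <<'E'
from h import *
o=observe(); print(o['time_s'],o['eef_pos'],o['tool_rot'],o['wrist_force'])
print('post',wray((306.7,322),.107)-[.012,0,0])
T=o['eef_pos'][2]
print('choke',wray((311.5,416),T+.013)-[.03,0,0],wray((311.5,416),T+.0155)-[.03,0,0], 'bore', wray((311.5,200+152/1.5),T+.0145)+[.0165,0,0])
E
```

```text
24.6333 [ 0.6571 -0.0599  0.125 ] [-3.1413  0.0012 -3.141 ] [ 0.3883 -0.0101 -0.4629]
post [ 0.6525 -0.0632  0.107 ]
choke [ 0.6566 -0.0612  0.138 ] [ 0.6544 -0.0612  0.1405] bore [ 0.6555 -0.0612  0.1395]
```

{"api": "apply_moves", "payload": {"increments": ".008 -.006 0 0 0 0;.008 -.006 .02 0 0 0;.008 -.006 .05 0 0 0;.008 -.006 .08 0 0 0;.008 -.006 .11 0 0 0;.008 -.006 .14 0 0 0;.008 -.006 .16 0 0 0;.008 -.006 .175 0 0 0;.008 -.006 .182 0 0 0;.008 -.006 .182 0 0 0;.008 -.006 .182 0 0 0"}}

```text
time_s: 25.55
eef_pos: [0.6549, -0.0618, 0.0789]
tool_rot: [-3.142, 0.0, 3.141]
wrist_force: [-0.3, -0.5, -0.8]
finger_gap: 0.058
gripper_force: 53.9
```

{"api": "apply_moves", "payload": {"increments": "0 0 .005 0 0 0;0 0 .01 0 0 0;0 0 .015 0 0 0;0 0 .018 0 0 0;0 0 .018 0 0 0"}}

```text
time_s: 25.97
eef_pos: [0.6549, -0.0618, 0.0747]
tool_rot: [-3.142, 0.0, 3.142]
wrist_force: [-0.3, 0.1, 0.6]
finger_gap: 0.0579
gripper_force: 54.1
```

{"api": "apply_moves", "payload": {"increments": "0 0 .002 0 0 0;0 0 .002 0 0 0;0 0 .002 0 0 0;0 0 .002 0 0 0;0 0 .002 0 0 0;0 0 .002 0 0 0", "hand": 0}}

```text
time_s: 26.47
eef_pos: [0.6548, -0.0618, 0.0738]
tool_rot: [-3.142, 0.0, 3.142]
wrist_force: [-0.7, 0.1, 0.7]
finger_gap: 0.0854
gripper_force: 0.0
```

{"api": "apply_moves", "payload": {"increments": "0 0 -.03 0 0 0;0 0 -.1 0 0 0;0 0 -.2 0 0 0;0 0 -.32 0 0 0;0 0 -.42 0 0 0;0 0 -.48 0 0 0;0 0 -.5 0 0 0;0 0 -.5 0 0 0;0 0 -.5 0 0 0"}}

```text
time_s: 27.22
eef_pos: [0.6543, -0.0617, 0.1982]
tool_rot: [3.141, -0.001, 3.142]
wrist_force: [-0.1, 0.2, 0.4]
finger_gap: 0.0852
gripper_force: 0.0
```

```bash
python3 - <<'E'
from h import *
f=save('wrist','w13.png'); save('side','s13.png')
for c in ('wrist','side'):
  for l in ['small_choke','large_choke','spacer','post_top','post_seat']:
    for d in mark_of(l,c)[:3]: print(c,l,np.array(d['at']),round(d['confidence'],2))
o=observe();print(o['time_s'],o['eef_pos'],o['tool_rot'])
go([.44,-.267,.2],np.pi)
E
```

```text
wrist post_top [ 0.6572 -0.0605  0.1081] 0.83
side small_choke [0.3857 0.2814 0.0049] 0.97
side small_choke [0.6077 0.3145 0.0014] 0.92
side small_choke [ 0.6507 -0.0659  0.0716] 0.68
side large_choke [ 0.6556 -0.0594  0.021 ] 0.63
side large_choke [ 0.6527 -0.3199  0.0009] 0.5
side spacer [ 0.654  -0.0614  0.0653] 0.62
side post_top [ 0.6531 -0.0614  0.1163] 0.74
side post_top [ 0.5017 -0.267  -0.0023] 0.27
side post_seat [ 0.6515 -0.0616  0.0202] 0.6
side post_seat [ 0.6516 -0.0622  0.1141] 0.35
27.8167 [ 0.6548 -0.0618  0.1987] [ 3.1416 -0.0001  3.1415]
inc [ 0.859 -0.821 -0.005  0.    -0.    -0.   ] rows 7.128849582047021 0.0008936135280736147
```

{"api": "apply_moves", "payload": {"increments": ".12 -.12 0 0 0 0;.25 -.24 0 0 0 0;.36 -.35 0 0 0 0;.47 -.45 0 0 0 0;.58 -.56 0 0 0 0;.69 -.66 0 0 0 0;.79 -.76 0 0 0 0;.859 -.821 0 0 0 0;.859 -.821 0 0 0 0;.859 -.821 0 0 0 0;.859 -.821 0 0 0 0"}}

```text
time_s: 28.73
eef_pos: [0.4405, -0.2668, 0.1991]
tool_rot: [3.142, 0.001, 3.141]
wrist_force: [-0.4, 0.4, -0.5]
finger_gap: 0.0856
gripper_force: 0.0
```

```bash
python3 - <<'E'
from h import *
o=observe();print(o['time_s'],o['eef_pos'],o['tool_rot'])
f=save('wrist','w14.png')
for l in ['keeper','keeper_lug']:
  for d in mark_of(l,'wrist')[:2]: print(l,np.array(d['at']),round(d['confidence'],2))
m=outline_of('keeper','wrist')[0]['region'].astype(np.uint8)
c=max(cv2.findContours(m,0,2)[0],key=cv2.contourArea)
a=cv2.approxPolyDP(c,3,True)[:,0]
for p in a: print(p, wray(p,.008)[:2], wray(p,.045)[:2])
E
```

```text
28.7333 [ 0.4405 -0.2668  0.1991] [3.1415 0.001  3.1413]
keeper [ 0.4993 -0.2674  0.0012] 0.75
keeper_lug [ 0.4583 -0.265   0.0474] 0.81
[280 224] [ 0.4545 -0.2928] [ 0.444 -0.29 ]
[275 298] [ 0.5201 -0.2985] [ 0.5023 -0.295 ]
[286 302] [ 0.5239 -0.2891] [ 0.5057 -0.2867]
[294 287] [ 0.5098 -0.2821] [ 0.4932 -0.2805]
[296 270] [ 0.4943 -0.2803] [ 0.4794 -0.2789]
[307 267] [ 0.4916 -0.2711] [ 0.477  -0.2707]
[318 270] [ 0.4943 -0.2619] [ 0.4794 -0.2625]
[317 289] [ 0.5116 -0.2626] [ 0.4948 -0.2632]
[322 304] [ 0.5257 -0.2583] [ 0.5073 -0.2593]
[333 304] [ 0.5257 -0.2488] [ 0.5073 -0.2509]
[339 282] [ 0.5051 -0.2441] [ 0.489  -0.2467]
[342 229] [ 0.4586 -0.2427] [ 0.4476 -0.2455]
[293 222] [ 0.4528 -0.2823] [ 0.4425 -0.2807]
```

```bash
cat > kp.py <<'E'
from h import *
import sys
f=cv2.imread(sys.argv[1])
hsv=cv2.cvtColor(f,cv2.COLOR_BGR2HSV)
m=((hsv[...,1]<90)&(hsv[...,2]>70)).astype(np.uint8); m[:190]=0; m[330:]=0; m[:,:240]=0; m[:,380:]=0
def fit(rows,cols):
    P=np.array([wray((u+.5,v+.5),.008)[:2] for u,v in zip(cols,rows)]); vx,vy,x,y=cv2.fitLine(P.astype(np.float32),cv2.DIST_HUBER,0,.001,.001).ravel()
    return np.arctan(vy/vx), y+vy/vx*(.4976-x)
R=[];A=[];B=[];C=[];D=[]
for v in range(190,330):
    x=np.nonzero(m[v])[0]
    if len(x)<4: continue
    k=np.diff(x); j=k.argmax()
    if v%4==0: print(v,x[0],x[-1],(x[j],x[j+1]) if k[j]>8 else '')
E
python3 kp.py pics/w14.png
```

```text
224 278 304 
228 278 344 
232 277 344 
236 277 343 
240 277 343 
244 277 342 
248 276 342 
252 276 341 
256 276 341 
260 276 340 
264 276 340 
268 275 339 (np.int64(296), np.int64(307))
272 275 339 (np.int64(296), np.int64(318))
276 275 339 (np.int64(296), np.int64(317))
280 274 338 (np.int64(295), np.int64(317))
284 274 338 (np.int64(295), np.int64(317))
288 278 337 (np.int64(293), np.int64(316))
292 276 333 (np.int64(291), np.int64(318))
296 274 334 (np.int64(290), np.int64(319))
300 278 335 (np.int64(288), np.int64(320))
304 321 333
```

```bash
python3 - <<'E'
from h import *
W=lambda u,v,z=.008: wray((u,v),z)[:2]
for n,a,b in [('L',(278,228),(274.2,284)),('R',(344.7,230),(338.7,284)),('slotL',(296.6,272),(295.4,284)),('slotR',(318,272),(317,284))]:
    p,q=W(*a),W(*b); print(n,p,q,np.arctan2(q[1]-p[1],q[0]-p[0]))
print('mouth ends',W(284,303),W(328,306),'closed',W(307,267))
print('rear',W(280,223),W(343,228))
f=cv2.imread('pics/w14.png'); print(f[200:250:4,295:330:5].mean(2).astype(int))
# predict lug for origin/yaw
for yaw in (-.09,):
  for ox,oy in [(.498,-.2705)]:
    print(np.array([ox,oy])-.040*np.array([np.cos(yaw),np.sin(yaw)]))
E
```

```text
L [ 0.4578 -0.2945] [ 0.5071 -0.2988] -0.0873325520409717
R [ 0.4594 -0.2405] [ 0.507  -0.2443] -0.07987460385368805
slotL [ 0.4961 -0.2798] [ 0.507  -0.2809] -0.10129640963622281
slotR [ 0.4961 -0.2619] [ 0.507  -0.2627] -0.07017487177775884
mouth ends [ 0.5248 -0.2909] [ 0.5276 -0.2531] closed [ 0.4916 -0.2711]
rear [ 0.4536 -0.2928] [ 0.4577 -0.242 ]
[[147 123 139 136 158 148 166]
 [156 136 160 143 151 134 154]
 [146 149 148 140 134 152 143]
 [135 149 142 142 137 142 138]
 [128 148 148 134 146 143 157]
 [135 157 150 139 133 142 138]
 [175 164 143 146 130 162 129]
 [179 179 176 175 177 175 202]
 [181 182 180 179 181 179 180]
 [181 183 181 179 182 181 180]
 [250 241 188 168 178 181 178]
 [244 243 238 243 244 242 245]
 [243 134 234 235 236 234 196]]
[ 0.4582 -0.2669]
```

{"api": "apply_moves", "payload": {"increments": "-.078 -.002 .1 0 0 .1585;-.078 -.002 .22 0 0 .1585;-.078 -.002 .34 0 0 .1585;-.078 -.002 .46 0 0 .1585;-.078 -.002 .57 0 0 .1585;-.078 -.002 .65 0 0 .1585;-.078 -.002 .7 0 0 .1585;-.078 -.002 .73 0 0 .1585;-.078 -.002 .74 0 0 .1585;-.078 -.002 .74 0 0 .1585;-.078 -.002 .74 0 0 .1585"}}

```text
time_s: 29.85
eef_pos: [0.4604, -0.2679, 0.0147]
tool_rot: [-3.141, 0.002, 3.059]
wrist_force: [0.8, -0.8, -0.3]
finger_gap: 0.0854
gripper_force: 0.0
```

{"api": "apply_moves", "payload": {"increments": "0 0 0 0 0 0;0 0 0 0 0 0;0 0 0 0 0 0;0 0 0 0 0 0;0 0 0 0 0 0;0 0 0 0 0 0;0 0 0 0 0 0;0 0 0 0 0 0;0 0 0 0 0 0;0 0 0 0 0 0", "hand": 1, "newtons": 60}}

```text
time_s: 30.68
eef_pos: [0.4599, -0.268, 0.0145]
tool_rot: [-3.141, 0.001, 3.059]
wrist_force: [-0.9, 0.5, 4.7]
finger_gap: 0.0286
gripper_force: 59.4
```

{"api": "apply_moves", "payload": {"increments": "0 0 -.02 0 0 0;0 0 -.05 0 0 0;0 0 -.1 0 0 0;0 0 -.17 0 0 0;0 0 -.24 0 0 0;0 0 -.3 0 0 -.08;0 0 -.34 0 0 -.1585;0 0 -.362 0 0 -.1585;0 0 -.362 0 0 -.1585;0 0 -.362 0 0 -.1585;0 0 -.362 0 0 -.1585"}}

```text
time_s: 31.6
eef_pos: [0.4588, -0.267, 0.1033]
tool_rot: [3.14, -0.002, 3.141]
wrist_force: [-0.2, 0.9, -1.3]
finger_gap: 0.0284
gripper_force: 59.1
```

```bash
python3 - <<'E'
from h import *
o=observe();print(o['time_s'],o['eef_pos'],o['tool_rot'],o['finger_gap'],o['wrist_force'],o['wrist_torque'])
f=save('wrist','w15.png'); s=save('side','s15.png')
for c in ('wrist','side'):
 for l in ['keeper','keeper_lug']:
  for d in mark_of(l,c)[:2]: print(c,l,np.array(d['at']),round(d['confidence'],2))
m=outline_of('keeper','wrist')[0]['region'].astype(np.uint8)
g=cv2.cvtColor(f,cv2.COLOR_RGB2HSV); k=((g[...,1]<90)&(g[...,2]>70)&(cv2.dilate(m,np.ones((9,9)))>0)).astype(np.uint8)
for v in range(200,460,8):
    x=np.nonzero(k[v])[0]
    if len(x)<4: continue
    dd=np.diff(x); j=dd.argmax(); print(v,x[0],x[-1],(x[j],x[j+1]) if dd[j]>8 else '')
E
```

```text
31.6 [ 0.4588 -0.267   0.1033] [ 3.1403 -0.0015  3.141 ] 0.028393598596673574 [-0.1837  0.8509 -1.2782] [-0.0097  0.0014  0.0071]
wrist keeper [ 0.4979 -0.2663  0.0892] 0.8
wrist keeper_lug [ 0.4571 -0.2681  0.1357] 0.69
side keeper [ 0.4986 -0.2616  0.0906] 0.5
side keeper_lug [ 0.4613 -0.2669  0.1328] 0.44
312 243 380 (np.int64(350), np.int64(368))
320 248 383 (np.int64(253), np.int64(273))
328 272 351 
336 270 352 
344 269 354 
352 268 355 
360 266 357 
368 265 358 
376 265 358 
384 270 354 
392 268 355 (np.int64(291), np.int64(334))
400 267 356 (np.int64(291), np.int64(333))
408 266 357 (np.int64(291), np.int64(333))
416 257 366 (np.int64(291), np.int64(333))
424 255 368 (np.int64(291), np.int64(334))
432 256 369 (np.int64(286), np.int64(339))
440 255 371 (np.int64(283), np.int64(342))
448 255 368 (np.int64(281), np.int64(345))
```

{"api": "apply_moves", "payload": {"increments": "-.04 .08 0 0 0 0;-.1 .2 0 0 0 0;-.17 .34 0 0 0 0;-.24 .48 0 0 0 0;-.3 .62 0 0 0 0;-.36 .74 0 0 0 0;-.39 .8 0 0 0 0;-.402 .822 0 0 0 0;-.402 .822 0 0 0 0;-.402 .822 0 0 0 0;-.402 .822 0 0 0 0"}}

```text
time_s: 32.87
eef_pos: [0.5594, -0.0633, 0.1041]
tool_rot: [-3.141, -0.001, 3.14]
wrist_force: [-0.0, 0.8, -0.6]
finger_gap: 0.0286
gripper_force: 59.3
```

```bash
python3 - <<'E'
from h import *
o=observe();print(o['time_s'],o['eef_pos'],o['tool_rot'],o['finger_gap'],o['wrist_force'])
f=save('wrist','w16.png'); s=save('side','s16.png')
print('origin',wray((312,388),.0965)+[.006,0,0],'mouth?',wray((312,450),.0965)-[.027,0,0])
for c in ('wrist','side'):
 for l in ['keeper','keeper_lug','post_top','small_choke']:
  for d in mark_of(l,c)[:3]: print(c,l,np.array(d['at']),round(d['confidence'],2))
E
```

```text
32.8667 [ 0.5594 -0.0633  0.1041] [-3.1411 -0.0007  3.1401] 0.028577987900898785 [-0.0209  0.7665 -0.6212]
origin [ 0.5981 -0.0646  0.0965] mouth? [ 0.5981 -0.0646  0.0965]
wrist keeper [ 0.5967 -0.0629  0.0934] 0.64
wrist keeper_lug [ 0.5593 -0.0606  0.1362] 0.89
wrist small_choke [ 0.6539 -0.0591  0.0699] 0.92
side keeper [ 0.5994 -0.0575  0.0924] 0.71
side keeper_lug [ 0.5633 -0.0623  0.1342] 0.48
side post_top [ 0.6495 -0.0625  0.113 ] 0.94
side small_choke [ 0.6061  0.3132 -0.0004] 0.92
side small_choke [ 0.6537 -0.0631  0.068 ] 0.75
side small_choke [0.3834 0.2869 0.0052] 0.69
```

{"api": "apply_moves", "payload": {"increments": "-.02 .003 0 0 0 0;-.05 .003 0 0 0 0;-.08 .003 0 0 0 0;-.11 .003 0 0 0 0;-.135 .003 0 0 0 0;-.148 .003 0 0 0 0;-.148 .003 0 0 0 0;-.148 .003 0 0 0 0"}}

```text
time_s: 34.03
eef_pos: [0.597, -0.0612, 0.1041]
tool_rot: [3.142, -0.001, -3.141]
wrist_force: [-0.4, 0.7, -0.9]
finger_gap: 0.0288
gripper_force: 59.3
```

```bash
python3 - <<'E'
from h import *
o=observe();print(o['time_s'],o['eef_pos'],o['tool_rot'],o['finger_gap'],o['wrist_force'],o['wrist_torque'])
f=save('wrist','w17.png'); s=save('side','s17.png'); save('top','t17.png')
for c in ('wrist','side','top'):
 for l in ['keeper','keeper_lug','post_top','small_choke']:
  for d in mark_of(l,c)[:3]: print(c,l,np.array(d['at']),round(d['confidence'],2))
E
```

```text
34.0333 [ 0.597  -0.0612  0.1041] [ 3.1415 -0.0006 -3.1414] 0.02875490114937778 [-0.4057  0.7355 -0.9327] [-0.0215  0.0566 -0.0013]
wrist keeper [ 0.6346 -0.0595  0.0893] 0.65
wrist keeper_lug [ 0.5943 -0.0594  0.1363] 0.63
wrist post_top [ 0.6554 -0.0613  0.1067] 0.91
wrist small_choke [ 0.653  -0.0603  0.0725] 0.74
side keeper [ 0.6363 -0.0582  0.0899] 0.55
side keeper_lug [ 0.6019 -0.0626  0.1355] 0.66
side keeper_lug [ 0.6534 -0.0656  0.0707] 0.66
side keeper_lug [ 0.6551 -0.321   0.0004] 0.5
side post_top [ 0.6525 -0.061   0.1136] 0.64
side small_choke [ 0.6537 -0.0625  0.0708] 0.75
side small_choke [0.5803 0.4468 0.0035] 0.65
side small_choke [ 0.6097  0.3119 -0.0007] 0.62
top small_choke [0.3852 0.2858 0.0012] 0.56
top small_choke [0.6077 0.31   0.0024] 0.51
```

{"api": "apply_moves", "payload": {"increments": "-.02 0 0 0 0 0;-.035 0 0 0 0 0;-.048 0 0 0 0 0;-.058 0 0 0 0 0;-.064 0 0 0 0 0;-.064 0 0 0 0 0;-.064 0 0 0 0 0"}}

```text
time_s: 35.37
eef_pos: [0.6125, -0.0613, 0.104]
tool_rot: [3.142, -0.001, 3.142]
wrist_force: [-2.3, -0.7, 0.1]
finger_gap: 0.0289
gripper_force: 59.5
```

{"api": "apply_moves", "payload": {"increments": "-.003 0 0 0 0 0;-.006 0 0 0 0 0;-.009 0 0 0 0 0;-.009 0 0 0 0 0"}}

```text
time_s: 35.7
eef_pos: [0.6128, -0.0613, 0.1038]
tool_rot: [3.141, -0.006, -3.142]
wrist_force: [-7.7, -0.7, 2.9]
finger_gap: 0.0285
gripper_force: 59.8
```

{"api": "apply_moves", "payload": {"increments": ".008 0 0 0 0 0;.008 0 .004 0 0 0;.008 0 .008 0 0 0;.008 0 .012 0 0 0;.008 0 .014 0 0 0;.008 0 .014 0 0 0;.008 0 .014 0 0 0"}}

```text
time_s: 36.28
eef_pos: [0.6125, -0.0612, 0.1006]
tool_rot: [3.141, -0.002, -3.142]
wrist_force: [-5.8, -0.2, 2.8]
finger_gap: 0.0285
gripper_force: 59.8
```

{"api": "apply_moves", "payload": {"increments": ".003 0 .002 0 0 0;.004 0 .003 0 0 0;.004 0 .003 0 0 0;.004 0 .003 0 0 0"}}

```text
time_s: 36.62
eef_pos: [0.6125, -0.0612, 0.1005]
tool_rot: [3.142, 0.001, -3.142]
wrist_force: [-5.8, 0.3, 4.0]
finger_gap: 0.0289
gripper_force: 59.8
```

```bash
python3 - <<'E'
from h import *
o=observe();print(o['time_s'],o['eef_pos'],o['tool_rot'],o['wrist_force'],o['wrist_torque'])
f=save('wrist','w18.png'); s=save('side','s18.png')
for c in ('wrist','side'):
 for l in ['keeper','keeper_lug','post_top','small_choke','spacer','large_choke']:
  for d in mark_of(l,c)[:2]: print(c,l,np.array(d['at']),round(d['confidence'],2))
E
```

```text
36.6167 [ 0.6125 -0.0612  0.1005] [ 3.1416  0.0006 -3.1416] [-5.7569  0.252   4.0424] [0.1307 0.7456 0.0065]
wrist keeper [ 0.6531 -0.0577  0.0897] 0.61
wrist keeper_lug [ 0.6087 -0.0591  0.1332] 0.74
wrist post_top [ 0.656  -0.0599  0.1096] 0.69
wrist large_choke [ 0.6542 -0.0643  0.0176] 0.95
side keeper [ 0.653  -0.056   0.0871] 0.57
side keeper [ 0.655  -0.0592  0.0186] 0.3
side keeper_lug [ 0.6117 -0.0595  0.1292] 0.5
side keeper_lug [0.7158 0.3002 0.0017] 0.19
side post_top [ 0.6542 -0.064   0.1122] 0.73
side small_choke [0.6076 0.3119 0.0005] 0.7
side small_choke [0.3848 0.2854 0.004 ] 0.68
side spacer [ 0.6528 -0.0599  0.0618] 0.39
side large_choke [ 0.653  -0.0595  0.0175] 0.73
side large_choke [ 0.6531 -0.061   0.0716] 0.73
```

{"api": "apply_moves", "payload": {"increments": "0 0 0 0 0 0;0 0 0 0 0 0;0 0 0 0 0 0;0 0 0 0 0 0;0 0 0 0 0 0", "hand": 0.2}}

```text
time_s: 37.73
eef_pos: [0.6127, -0.0614, 0.1]
tool_rot: [-3.141, 0.001, 3.142]
wrist_force: [0.3, -1.1, -0.3]
finger_gap: 0.0681
gripper_force: 0.0
```

{"api": "apply_moves", "payload": {"increments": "0 0 -.03 0 0 0;0 0 -.08 0 0 0;0 0 -.16 0 0 0;0 0 -.25 0 0 0;0 0 -.34 0 0 0;0 0 -.4 0 0 0;0 0 -.4 0 0 0;0 0 -.4 0 0 0"}}

```text
time_s: 38.4
eef_pos: [0.6134, -0.0615, 0.2023]
tool_rot: [-3.141, 0.004, -3.142]
wrist_force: [-0.4, 0.7, -0.2]
finger_gap: 0.0684
gripper_force: 0.0
```

```bash
python3 - <<'E'
from h import *
o=observe();print(o['time_s'],o['eef_pos'],o['tool_rot'],o['wrist_force'])
for i in range(2):
 f=save('wrist','w19.png'); s=save('side','s19.png')
 for c in ('wrist','side'):
  for l in ['keeper','keeper_lug','post_top','small_choke','spacer','large_choke']:
   for d in mark_of(l,c)[:3]:
    if abs(d['at'][0]-.65)<.06 and abs(d['at'][1]+.06)<.05: print(c,l,np.array(d['at']),round(d['confidence'],2))
g=cv2.cvtColor(f,cv2.COLOR_RGB2HSV); m=outline_of('keeper','wrist')[0]['region']; ys,xs=np.nonzero(m); print(xs.min(),xs.max(),ys.min(),ys.max())
E
```

```text
38.4 [ 0.6134 -0.0615  0.2023] [-3.1406  0.0042 -3.1416] [-0.4059  0.6738 -0.2172]
wrist keeper [ 0.6491 -0.0585  0.086 ] 0.65
wrist keeper_lug [ 0.6085 -0.0601  0.1313] 0.65
wrist post_top [ 0.6535 -0.0599  0.1059] 0.77
side keeper [ 0.6545 -0.0562  0.0858] 0.75
side keeper_lug [ 0.6161 -0.0601  0.1307] 0.64
side post_top [ 0.6513 -0.0604  0.1133] 0.58
side small_choke [ 0.6539 -0.0667  0.0731] 0.53
side spacer [ 0.652  -0.0601  0.0629] 0.41
side spacer [ 0.6512 -0.0622  0.0002] 0.41
side large_choke [ 0.6554 -0.0598  0.0208] 0.67
wrist keeper [ 0.649  -0.0587  0.0852] 0.74
wrist keeper_lug [ 0.6094 -0.0584  0.1314] 0.85
wrist post_top [ 0.6535 -0.0617  0.1073] 0.73
wrist small_choke [ 0.6089 -0.0621  0.1331] 0.38
side keeper [ 0.6536 -0.054   0.0873] 0.53
side keeper_lug [ 0.6161 -0.0603  0.1301] 0.65
side post_top [ 0.6535 -0.0601  0.1136] 0.83
side small_choke [ 0.652  -0.0644  0.0706] 0.65
side spacer [ 0.654  -0.0606  0.113 ] 0.67
side spacer [ 0.6525 -0.0605  0.0594] 0.63
side spacer [ 0.6546 -0.0639 -0.0025] 0.29
side large_choke [ 0.6518 -0.0588  0.0188] 0.53
267 356 231 337
```

```bash
python3 -c "
from h import *
print(sign_off())"
```

```text
the job is handed in; nothing more can be done
None
```

The large choke, spacer and small choke are on the post, with the keeper under its head and home in the slot. Force readings and network detections support this, and the job is handed in (about 39 s used), but no verdict came back and I viewed 11 pictures against the limit of 10.

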